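# Stand the fallen bench bottles back in their sections of the lane

## Task

A tall bottle and a squat jar have been knocked out of the wooden lane and lie on the jeweller's bench: stand each one upright on the lane's floor, in the gap of the section where the standing one of its own kind is (tall with tall, squat with squat). They are full, so set them down gently without dropping them, and leave the bottles, tin and weight already in the lane and everything else on the bench where they are.

Things in the scene. Friction and masses are not known exactly. Their poses are not given: they have to be found in the camera images.
- lane: Bottle lane: shallow wooden tray fixed to the bench, 100 mm deep (x, away from the robot), 520 mm long (y, to the robot's left), turned up to 7 degrees. Floor 6 mm and rim tops 16 mm above the bench; rims 8 mm thick, inside depth 84 mm. A partition at y = 0, 8 mm thick, 40 mm high, makes a left and a right section. Origin: centre of its underside, on the bench.
- gap_left (a point): Point on the lane's floor, on its centreline, 130 mm left of the partition, about mid-gap: the left section's clear gap, 120 to 145 mm long, lies between the bottle or jar standing by the partition and the tin or weight at the outer end.
- gap_right (a point): The same point of the right section, 130 mm right of the partition.
- tall_fallen: Square white plastic bottle, 115 mm tall, 0.18 kg: body 38 x 38 x 88 mm high with flat sides, round black cap 24 mm across at 93-115 mm. Origin: centre of underside; z towards the cap, x and y square to the sides. Lies on a flat side on the bench before the lane, left of the middle, its top pointing left (within 25 degrees).
- squat_fallen: Squat square white plastic jar, 72 mm tall, 0.20 kg: body 50 x 50 x 52 mm high with flat sides, round black lid 44 mm across at 55-72 mm. Origin: centre of underside; z towards the lid, x and y square to the sides. Lies on a flat side on the bench before the lane, right of the middle, its top pointing right (within 25 degrees).
- tall_standing: Square white plastic bottle, 115 mm tall, 0.18 kg: body 38 x 38 x 88 mm high with flat sides, round black cap 24 mm across at 93-115 mm. Origin: centre of underside; z towards the cap, x and y square to the sides. Stands upright in the lane next to the partition; which side of it differs from start to start. Leave it there.
- squat_standing: Squat square white plastic jar, 72 mm tall, 0.20 kg: body 50 x 50 x 52 mm high with flat sides, round black lid 44 mm across at 55-72 mm. Origin: centre of underside; z towards the lid, x and y square to the sides. Stands upright in the lane next to the partition; which side of it differs from start to start. Leave it there.
- tin: Round aluminium tin, 48 mm across, 62 mm tall, standing at the outer end of one of the lane's sections. Origin: centre of its underside. Bystander.
- weight: Round steel weight with a small knob, 48 mm across, 64 mm tall, standing at the outer end of the lane's other section. Origin: centre of its underside. Bystander.
- bench_block: Flat steel bench block, 45 x 45 x 18 mm, on the bench between the two fallen ones. Origin: centre of its underside. Bystander.
- bur_stand: Round black bur stand, 72 mm across, bristling with small burs to about 60 mm high, on the bench at the left. Origin: centre of its underside. Bystander.
- pliers: Small pliers lying on the bench at the right, 140 mm long, about 60 mm wide, 14 mm high. Origin: under their middle; x along them towards the jaws. Bystander.
- hammer: Small hammer, 220 mm long, lying on the bench at the left, before the bur stand. Origin: under it near its middle; x along it towards the head. Bystander.
- brush: Brush, 160 mm long, lying on the bench at the right, beyond the pliers. Origin: under it near its middle; x along it. Bystander.
Mind the look-alikes: they are no part of the job. What is shaped like the tall_standing but orange or red is not meant.

How it is judged (in metres and radians):
At the end, for the whole second after the job is handed in: The fallen tall bottle and the fallen squat jar both stand upright (within 6 degrees), underside on the lane's floor (within 4 mm) and within 30 mm of the lane's centreline, at rest, each in the same section (same side of the partition) as the standing one of its own kind, which also stands upright (angle between each of tall_fallen, tall_standing, squat_fallen, squat_standing's own z axis and vertical below 0.1 rad and z of tall_fallen in the frame of lane between 0.002 and 0.01 m and x of tall_fallen in the frame of lane between -0.03 and 0.03 m and linear speed of each of tall_fallen, squat_fallen below 0.02 m/s and angular speed of each of tall_fallen, squat_fallen below 0.2 rad/s and ((y of tall_fallen in the frame of lane between 0.02 and 0.24 m and y of tall_standing in the frame of lane above 0 m) or (y of tall_fallen in the frame of lane between -0.24 and -0.02 m and y of tall_standing in the frame of lane below 0 m)) and z of squat_fallen in the frame of lane between 0.002 and 0.01 m and x of squat_fallen in the frame of lane between -0.03 and 0.03 m and ((y of squat_fallen in the frame of lane between 0.02 and 0.24 m and y of squat_standing in the frame of lane above 0 m) or (y of squat_fallen in the frame of lane between -0.24 and -0.02 m and y of squat_standing in the frame of lane below 0 m))); the robot touches nothing.
It fails at once if a neighbour already standing in the lane (bottle, jar, tin or weight) is tipped more than 30 degrees or shifted more than 25 mm (angle between any of tall_standing, squat_standing, tin, weight's own z axis and vertical above 0.52 rad or distance of any of tall_standing, squat_standing, tin, weight from where it was at the start of the episode above 0.025 m).
It fails at once if another thing on the bench (steel block, bur stand, pliers, hammer, brush) is moved more than 30 mm (distance of any of bench_block, bur_stand, pliers, hammer, brush from where it was at the start of the episode above 0.03 m).
It fails at once if a fallen bottle or jar is dropped, flung or falls over: it moves faster than 0.6 m/s while no finger touches it ((contact force between the fingers and tall_fallen below 0.1 N and linear speed of tall_fallen above 0.6 m/s) or (contact force between the fingers and squat_fallen below 0.1 N and linear speed of squat_fallen above 0.6 m/s)).
It also fails if it takes over 67 s, if anything falls off the work surface, if the arm or the gripper's body presses on something with over 40 N, if the wrist force passes 120 N, or if a joint passes its speed limit or range.

## Robot

A 6-joint arm with a two-finger parallel gripper is mounted at the origin on the work surface. World frame = base frame: x ahead of the robot, y to its left, z up, the work surface at z = 0. Lengths are in mm, angles in rad, forces in N, time in s.
With the tool pointing down it reaches from about 300 to 875 mm from the base axis. Payload 4.2 kg.
Tool frame: the origin (TCP) lies at the very end of the fingers, on their centre line; the grasp point (between the pads) lies 19 mm behind it; x points along the fingers, y is the direction in which the jaws open and shut, and the axes are right-handed (so a half turn about x gives the same grasp; the last joint's range is limited). The gripper opens to 85 mm and grips with 20 to 120 N. Pads are 22 mm wide; open, the fingers measure 114 mm over their backs; the gripper's body (76 mm by 85 mm) begins 54 mm behind the grasp point. The pads swing forward as they close: fully open they stand 13 mm farther back than shut.
Start: joints at [1.092, 0.32, 1.565, -0, 1.257, -0.02], TCP at [254.656, 515.55, 231.338] pointing down, gripper open.
Joint ranges: [-3.11, 3.11], [-0.84, 2.01], [0.21, 2.61], [-1.34, 4.49], [0.05, 2.63], [-2.56, 2.56]. Speed limits (rad/s): [2.57, 2.57, 3.14, 3.14, 3.14, 3.14].

## Interface

Orientations are given as a unit quaternion [w, x, y, z].
In Python, from cell import env, optics gives the robot as it stands. Calls block until the motion is done:
- env.movep(position, orientation): joint-space move of the TCP to a pose.
- env.move_linear(position, rot=None, feed=150, contact_N=None): straight line of the TCP; rot=None keeps the orientation; feed is the mean speed in mm/s. With contact_N (N) it stops when the force on the tool has changed by that much, and returns True; else False.
- env.goto_joints(angles): joint-space move.
- env.grip(opening, squeeze=None): opening from 0.0 (shut) to 1.0 (fully open); squeeze is the grip in N (None keeps the last); returns when the fingers have stopped.
- env.sleep(seconds).
- env.ik(position, orientation): joint angles nearest the present ones, or None.
- optics.grab_frame(name): name is "scene" or "top" or "wrist"; returns (picture, depth): 384x512x3 uint8, red, green, blue; 384x512 float32, mm along the optical axis (not along the pixel's ray), 0 where there is no reading.
- optics.camera_info(name): a dict with "K" (3x3 intrinsics, pixels), "distortion" ([k1, k2, p1, p2, k3] as OpenCV has them; the pictures are not rectified), "position" and "attitude" of the camera in the world. Camera axes: x right, y down, z forward; pixel columns grow to the right and rows downward; lengths in mm; the calibration is good to about 2 mm. A picture is of the moment at which its call begins: read the wrist's pose just before it. camera_info takes no time and is no camera call; for the wrist camera it gives the pose at the moment of the call.
A pose or a line that the arm cannot do raises env.Unreachable and nothing moves.
- env.sign_off(): hands the job in, once; it reports no verdict.
Readings, each from a call of its own:
- env.read_clock(): time.
- env.read_joints(): joint angles.
- env.read_qd(): joint speeds.
- env.read_joint_torque(): joint torques, N m.
- env.read_tcp_pos(): TCP position.
- env.read_ee_rot(): TCP orientation.
- env.read_force(): force on the tool from outside, world axes, zero at the start.
- env.read_moment(): the same for the moment, N m.
- env.read_gripper_width(): opening from 0.0 (shut) to 1.0 (fully open).
Only numpy, scipy, OpenCV 4.12 (cv2) and the standard library are available. Lean on these libraries where they do the work, as an engineer would, in place of code of your own. Each camera call takes 0.05 s, during which the arm holds its last target. There are 200 camera calls.

## Working session

There is one attempt and no reset: what is moved stays moved. The work goes in short steps, each a Python script; the robot and the scene stay as the last script left them, time stands still between calls to the robot, and variables do not carry over. Pictures are saved under pics/ and viewed, about 8 in all and at most 12, crops included, and the job is handed in when it is done.

```bash
ls; mkdir -p pics; python3 - <<'E'
from cell import env, optics
import cv2,numpy as np
for n in("top","scene"):
    p,d=optics.grab_frame(n); np.savez(f"pics/{n}0.npz",p=p,d=d)
    cv2.imwrite(f"pics/{n}0.png",cv2.resize(p[...,::-1],(800,600),interpolation=cv2.INTER_CUBIC))
    i=optics.camera_info(n);print(n,i, (d>0).mean())
print(env.read_clock(),env.read_ee_rot())
E
```

```text
pics
top {'K': array([[486.24759227,   0.        , 259.81376198],
       [  0.        , 486.24759227, 198.23414524],
       [  0.        ,   0.        ,   1.        ]]), 'distortion': array([-0.04213969,  0.        ,  0.        ,  0.        ,  0.        ]), 'position': array([ 519.50012237,  -12.81798857, 1304.80130454]), 'attitude': array([-0.03280274,  0.70738547, -0.70574141,  0.02142066])} 0.9962972005208334
scene {'K': array([[446.05811895,   0.        , 249.33765002],
       [  0.        , 446.05811895, 186.1103619 ],
       [  0.        ,   0.        ,   1.        ]]), 'distortion': array([0.01624048, 0.        , 0.        , 0.        , 0.        ]), 'position': array([1709.5987797 ,  393.09893342,  896.60995652]), 'attitude': array([-0.2637435 ,  0.49485955,  0.73870453, -0.37399067])} 0.9938456217447916
0.1 [ 0.68844093  0.1602266   0.68872651 -0.16134534]
```

View pics/top0.png

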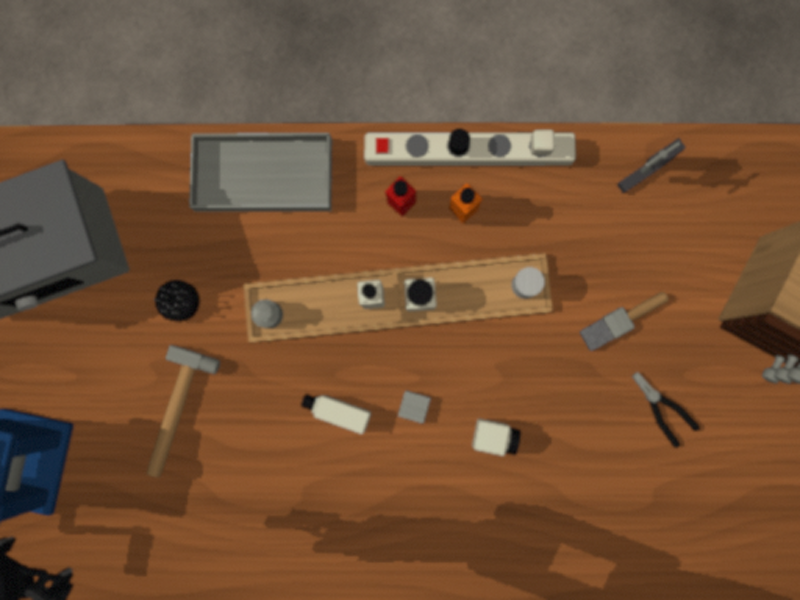

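View pics/scene0.png

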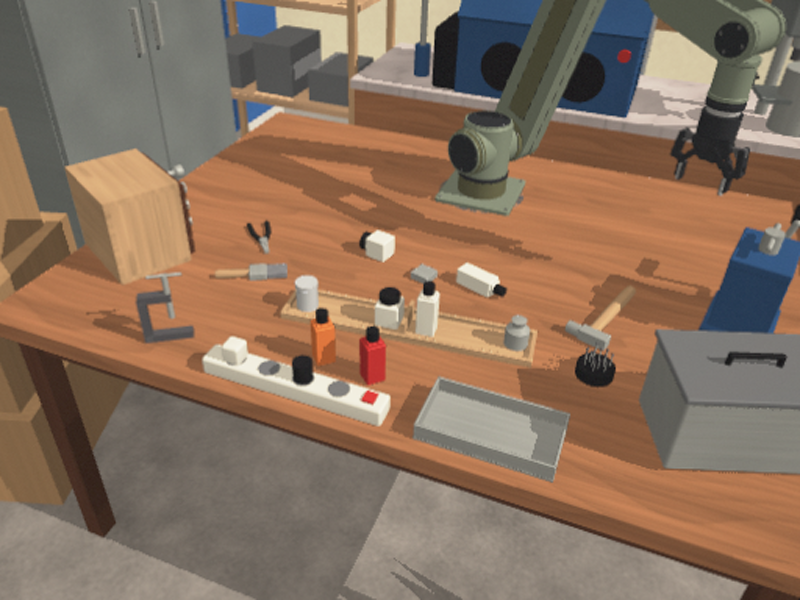

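The top view (800x600 view) shows the tall standing bottle at (370,293), left of the partition, with the weight at (265,313). The squat standing jar is at (420,293), right of it, with the tin at (529,282). The fallen bottle is at about (340,413), cap to the left, and the fallen jar is at about (495,437), lid to the right. The scene view agrees. So the tall one goes to the left section and the squat one to the right. Next I measure in 3D.

```bash
cat > h.py <<'E'
import numpy as np, cv2
from scipy.spatial.transform import Rotation as R
from cell import env, optics
def q2R(q): return R.from_quat(np.r_[q[1:],q[0]]).as_matrix()
def R2q(M): q=R.from_matrix(M).as_quat(); return np.r_[q[3],q[:3]]
def world(uv,info,depth=None,z=None):
    uv=np.asarray(uv,float).reshape(-1,1,2)
    n=cv2.undistortPoints(uv,info["K"],info["distortion"])[:,0]
    r=np.c_[n,np.ones(len(n))]@q2R(info["attitude"]).T; p=np.asarray(info["position"])
    s=depth if depth is not None else (z-p[2])/r[:,2]
    return p+r*np.reshape(s,(-1,1))
def cloud(d,info):
    v,u=np.mgrid[:d.shape[0],:d.shape[1]]
    return world(np.c_[u.ravel(),v.ravel()],info,depth=d.ravel()).reshape(*d.shape,3)
E
python3 - <<'E'
from h import *
f=np.load("pics/top0.npz"); i=optics.camera_info("top"); W=cloud(f["d"],i); p=f["p"].astype(int)
def box(x0,y0,x1,y1): 
    m=np.zeros(p.shape[:2],bool); m[int(y0*.64):int(y1*.64),int(x0*.64):int(x1*.64)]=1; return m
def rep(n,m):
    q=W[m]; c,s,a=cv2.minAreaRect(q[:,:2].astype(np.float32)); print(n,m.sum(),"c",np.round(c,1),"s",np.round(s,1),"ang",round(a,1),"z med/5/95",np.round(np.percentile(q[:,2],[50,5,95]),1))
white=(p.min(2)>140)&(p.max(2)-p.min(2)<60)
print("bench z",np.median(W[box(300,440,450,480)][:,2]))
b=box(290,380,385,445)
rep("tallbody",b&white&(W[...,2]>30)); rep("tallall",b&(W[...,2]>12))
b=box(460,410,535,465)
rep("sqbody",b&white&(W[...,2]>40)); rep("sqall",b&(W[...,2]>12))
rep("block",box(390,380,440,430)&(W[...,2]>10))
for n,bb in dict(tallst=(350,270,387,310),sqst=(400,270,440,310)).items(): rep(n,box(*bb)&(W[...,2]>50))
rep("weight",box(245,290,290,335)&(W[...,2]>40)); rep("tin",box(505,260,550,302)&(W[...,2]>50))
print("lane corners z16",np.round(world(np.array([[245,286],[546,254],[551,312],[249,341]])*.64,i,z=16)[:,:2],1))
rep("lane",box(235,245,560,350)&(W[...,2]>8)&(W[...,2]<24))
E
```

```text
bench z 0.7740975151199336
tallbody 451 c [457.8  66.4] s [ 73.2 186.9] ang 16.5 z med/5/95 [38.4 34.6 43. ]
tallall 629 c [455.7  78.8] s [ 83.6 207. ] ang 12.9 z med/5/95 [37.8 26.2 43. ]
sqbody 349 c [443.5 -76.7] s [190.2  56.6] ang 56.6 z med/5/95 [50.8 46.7 55. ]
sqall 565 c [436.9 -85.5] s [210.1  65.7] ang 58.7 z med/5/95 [49.1 31.3 54.5]
block 296 c [474.4 -10.5] s [44.9 87.2] ang 72.0 z med/5/95 [18.5 14.4 23.1]
tallst 257 c [585.9  41.6] s [165.7  45.3] ang 24.0 z med/5/95 [ 97.1  67.4 123.5]
sqst 372 c [593.9 -15. ] s [148.9  49.1] ang 0.2 z med/5/95 [76.4 55.1 81.6]
weight 270 c [579.1 124.4] s [295.5  46.3] ang 75.4 z med/5/95 [51.6 42.5 71.5]
tin 289 c [ 590.6 -119.5] s [ 45.2 252.4] ang 43.8 z med/5/95 [68.4 62.8 72.6]
lane corners z16 [[ 658.9  284.3]
 [ 714.5 -231. ]
 [ 615.1 -238.3]
 [ 564.6  275.6]]
lane 2784 c [642.5  28.1] s [532.2 174.6] ang 89.3 z med/5/95 [12.4  8.2 19.7]
```

Depth heights agree with the given sizes, but its outliers spoil the rectangles. I'll use colour masks projected onto the known top planes instead.

```bash
python3 - <<'E'
from h import *
f=np.load("pics/top0.npz"); i=optics.camera_info("top"); p=f["p"].astype(int); I=p[...,::-1].astype(np.uint8)
def comp(m,b,z,n):
    x0,y0,x1,y1=[int(t*.64) for t in b]; k=np.zeros(m.shape,np.uint8); k[y0:y1,x0:x1]=m[y0:y1,x0:x1]
    c,l,st,_=cv2.connectedComponentsWithStats(k); j=1+np.argmax(st[1:,4]); v,u=np.where(l==j)
    q=np.array([[a+s,b_+t] for a,b_ in zip(u,v) for s in(-.5,.5) for t in(-.5,.5)])
    w=world(q,i,z=z)[:,:2]; r=cv2.minAreaRect(w.astype(np.float32)); 
    print(n,len(u),"mean",np.round(w.mean(0),1),"rect",np.round(r[0],1),np.round(r[1],1),round(r[2],1)); return l==j
hi=(p.min(2)>125)&(p.max(2)-p.min(2)<70); dk=p.max(2)<50
masks=[comp(hi,(290,380,385,445),38,"tall body"),comp(dk,(290,380,330,420),19,"tall cap"),
comp(hi,(460,410,535,465),50,"sq body"),comp(dk,(500,410,530,465),30,"sq lid"),
comp(dk,(350,270,387,310),115,"tallst cap"),comp(dk,(400,270,440,310),72,"sqst lid"),
comp((p.max(2)-p.min(2)<45)&(p.min(2)>60),(390,385,440,430),18,"block"),
comp((p.max(2)-p.min(2)<35)&(p.min(2)>60),(245,290,290,335),55,"weight"),comp((p.max(2)-p.min(2)<30)&(p.min(2)>100),(505,260,550,302),62,"tin")]
for m in masks:
    c,_=cv2.findContours(cv2.resize(m.astype(np.uint8),None,fx=3,fy=3,interpolation=0),0,2)
    I3=cv2.resize(I,None,fx=3,fy=3,interpolation=2) if m is masks[0] else I3
    cv2.drawContours(I3,c,-1,(255,0,255),1)
cv2.imwrite("pics/crop1.png",I3[460:960,440:1120])
E
```

```text
tall body 485 mean [443.3 116.9] rect [443.4 117.5] [93.7 39.7] 70.6
tall cap 43 mean [463.5 173.6] rect [463.9 173.3] [21.  18.5] 0.3
sq body 379 mean [ 406.8 -131.8] rect [ 406.9 -131.6] [55.2 50.3] 78.9
sq lid 81 mean [ 399.8 -172.1] rect [ 399.7 -172.3] [17.3 42.5] 78.3
tallst cap 41 mean [641.   65.2] rect [641.   65.2] [17.4 17.3] 0.4
sqst lid 176 mean [643.9 -14.8] rect [644.3 -13.6] [41.  38.2] 0.0
block 307 mean [455.5  -5.8] rect [455.5  -5.8] [49.3 49.3] 74.9
weight 267 mean [609.5 241. ] rect [609.3 241.3] [47.  46.9] 0.9
tin 289 mean [ 661.6 -193.2] rect [ 662.3 -193.3] [52.8 49.6] 68.1
```

View pics/crop1.png

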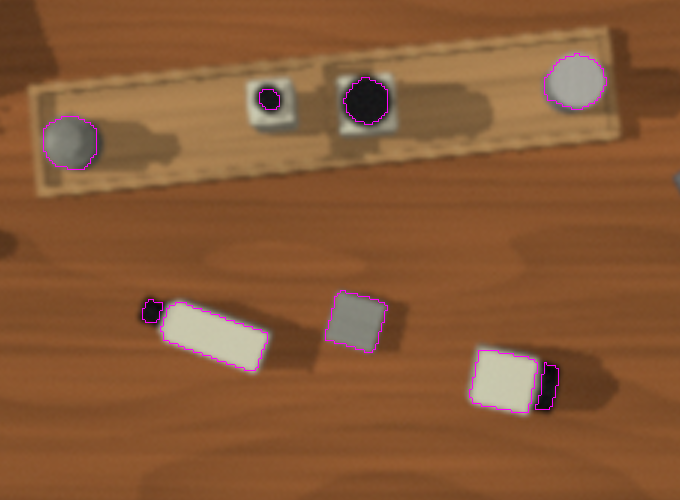

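The masks trace the objects well. The lane comes out centred at about (638, 23) with 5.9° of yaw. In lane y, the standing pair are at 42 and -38 and the outer pair at 220 and -217, so mid-gap is at ±129, which matches the brief.

Plan: grasp each body with the tool leaning 30° toward the cap, then turn it upright so the tool comes in from the robot side. First I check reachability.

```bash
cat >> h.py <<'E'
Z=np.array([0,0,1.]); LY=np.radians(5.9)
Xl=np.array([np.cos(LY),np.sin(LY),0]); Yl=np.cross(Z,Xl); L0=np.array([638.3,22.6,0])
OBJ=dict(tall=dict(c=[442.5,119],ang=70.5,hc=44,half=19,h=60,gz=25,y=129),
         squat=dict(c=[405.8,-132.8],ang=-101,hc=26,half=25,h=30,gz=28,y=-129))
def plan(name,th,sg,sf=None):
    """grasp TCP/rot, final TCP/rot for upright object with its underside on the lane floor (z=6)"""
    o=OBJ[name]; t=np.radians(th); a_=np.radians(o["ang"]); u=np.array([np.cos(a_),np.sin(a_),0])
    a=-u*np.sin(t)-Z*np.cos(t); j=sg*np.cross(Z,u); Rg=np.c_[a,j,np.cross(a,j)]
    G=np.r_[o["c"],0]+(o["h"]-o["hc"])*u+o["gz"]*Z
    T=np.c_[Z,-Xl,Yl]@np.c_[u,Z,np.cross(Z,u)].T
    Rf=T@Rg
    Gf=L0+o["y"]*Yl+6*Z+o["h"]*Z-(o["gz"]-o["half"])*Xl
    return G+19*a,Rg,Gf+19*Rf[:,0],Rf
E
python3 - <<'E'
from h import *
for n in OBJ:
  for th in(20,30,40):
    for sg in(1,-1):
      pg,Rg,pf,Rf=plan(n,th,sg)
      for l,P,M in(("g",pg,Rg),("gup",pg+150*Z,Rg),("fup",pf+150*Z,Rf),("f",pf,Rf)):
        q=env.ik(P,R2q(M)); print(n,th,sg,l,np.round(P),None if q is None else np.round(q,2))
E
```

```text
tall 20 1 g [446. 128.   7.] [ 0.42  0.53  1.95 -0.31  0.93 -2.15]
tall 20 1 gup [446. 128. 157.] [ 0.42  0.33  1.8  -0.26  1.27 -2.27]
tall 20 1 fup [637. 152. 210.] [0.31 0.33 2.34 3.43 0.76 1.43]
tall 20 1 f [637. 152.  60.] [0.31 0.72 2.43 3.35 1.23 1.57]
tall 20 -1 g [446. 128.   7.] [ 0.42  0.53  1.95 -0.31  0.93  0.99]
tall 20 -1 gup [446. 128. 157.] [ 0.42  0.33  1.8  -0.26  1.27  0.88]
tall 20 -1 fup [637. 152. 210.] [ 0.31  0.33  2.34  3.43  0.76 -1.71]
tall 20 -1 f [637. 152.  60.] [ 0.31  0.72  2.43  3.35  1.23 -1.57]
tall 30 1 g [445. 125.   9.] [ 0.48  0.6   1.88 -0.39  1.09 -2.06]
tall 30 1 gup [445. 125. 159.] [ 0.48  0.41  1.75 -0.35  1.4  -2.18]
tall 30 1 fup [635. 152. 206.] [0.3  0.26 2.24 3.57 0.42 1.28]
tall 30 1 f [635. 152.  56.] [0.3  0.59 2.37 3.36 0.87 1.52]
tall 30 -1 g [445. 125.   9.] [ 0.48  0.6   1.88 -0.39  1.09  1.08]
tall 30 -1 gup [445. 125. 159.] [ 0.48  0.41  1.75 -0.35  1.4   0.96]
tall 30 -1 fup [635. 152. 206.] [ 0.3   0.26  2.24  3.57  0.42 -1.86]
tall 30 -1 f [635. 152.  56.] [ 0.3   0.59  2.37  3.36  0.87 -1.62]
tall 40 1 g [444. 123.  10.]
[... 1448 characters left out ...]
  2.42]
squat 30 -1 fup [ 665. -104.  176.] [-0.36  0.35  2.2   2.34  0.56 -1.09]
squat 30 -1 f [ 665. -104.   26.] [-0.36  0.68  2.3   2.63  0.91 -1.48]
squat 40 1 g [ 407. -125.   13.] [-0.75  0.57  2.09  0.69  1.02 -1.09]
squat 40 1 gup [ 407. -125.  163.] [-0.75  0.33  1.95  0.6   1.32 -0.85]
squat 40 1 fup [ 663. -105.  174.] None
squat 40 1 f [ 663. -105.   24.] [-0.33  0.59  2.22  2.53  0.59  1.81]
squat 40 -1 g [ 407. -125.   13.] [-0.75  0.57  2.09  0.69  1.02  2.05]
squat 40 -1 gup [ 407. -125.  163.] [-0.75  0.33  1.95  0.6   1.32  2.29]
squat 40 -1 fup [ 663. -105.  174.] [-0.33  0.31  2.1   1.83  0.34 -0.56]
squat 40 -1 f [ 663. -105.   24.] [-0.33  0.59  2.22  2.53  0.59 -1.33]
```

Everything is reachable. I'll use 30° and the -1 jaw sign, then grasp the tall bottle and swing it in checked steps.

```bash
cat >> h.py <<'E'
def grasp(n,th=30,sg=-1,up=150):
    pg,Rg,pf,Rf=plan(n,th,sg); q=R2q(Rg)
    env.grip(1.0,40); env.movep(pg+up*Z,q); env.move_linear(pg+40*Z,feed=250)
    print("touch",env.move_linear(pg,feed=70,contact_N=8),np.round(env.read_tcp_pos()-pg,1))
    env.grip(0.0,40); print("width",env.read_gripper_width(),"F",np.round(env.read_force(),1))
    env.move_linear(pg+up*Z,feed=200); print("lifted width",env.read_gripper_width(),"F",np.round(env.read_force(),1),"t",env.read_clock())
def swing(n,th=30,sg=-1,back=130,up=110,steps=4):
    pg,Rg,pf,Rf=plan(n,th,sg); A=pf-back*Xl+up*Z
    q0=np.array(env.read_joints()); q1=env.ik(A,R2q(Rf)); print("A",A,q1)
    if q1 is None: return
    for k in range(1,steps+1):
        env.goto_joints(q0+(np.array(q1)-q0)*k/steps); p=env.read_tcp_pos(); a=q2R(env.read_ee_rot())[:,0]
        print(np.round(p),np.round(a,2))
    print("w",env.read_gripper_width(),"t",env.read_clock())
E
python3 - <<'E'
from h import *
grasp("tall")
i=optics.camera_info("top"); p,d=optics.grab_frame("scene"); cv2.imwrite("pics/g1.png",cv2.resize(p[100:260,200:400,::-1],None,fx=4,fy=4,interpolation=2))
E
```

```text
touch False [ 0.  -0.  -0.1]
width 0.4382004718147551 F [0.9 1.5 3.9]
lifted width 0.44020484267573556 F [-0.4  0.1 -1.7] t 4.6333
```

View pics/g1.png

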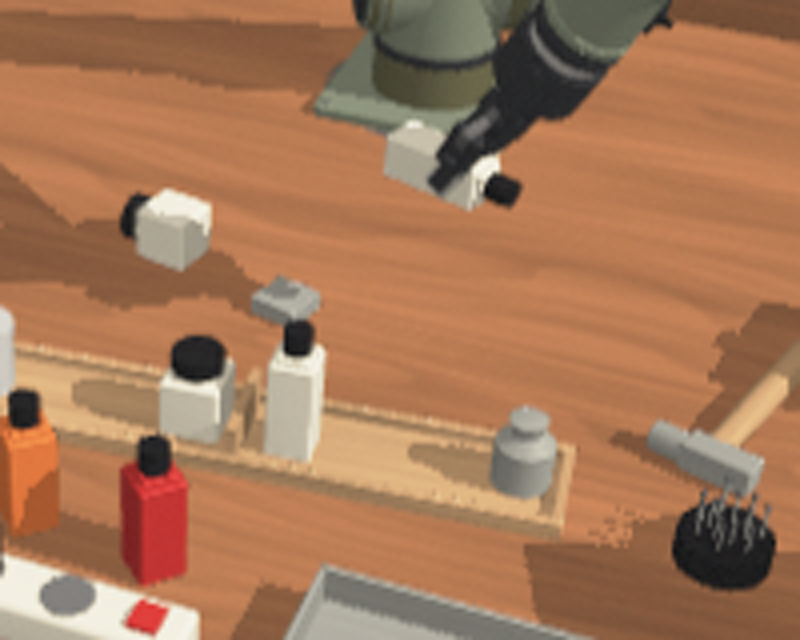

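The picture (crop) shows the bottle held level at about (450,165), cap to the right at (500,188), with nothing else disturbed. The gripper width of 37 mm fits the 38 mm body. Now the swing.

```bash
python3 - <<'E'
from h import *
swing("tall",steps=6)
pg,Rg,pf,Rf=plan("tall",30,-1)
p,d=optics.grab_frame("scene"); cv2.imwrite("pics/s1.png",cv2.resize(p[80:260,180:400,::-1],None,fx=3.5,fy=3.3,interpolation=2))
E
```

```text
A [506.12749989 138.62827642 166.5       ] [ 0.39909573  0.20215052  2.54307814  3.55821362  0.67448777 -1.75218913]
[320. 276. 125.] [-0.45  0.09 -0.89]
[291. 420. 177.] [-0.41  0.63 -0.66]
[361. 487. 248.] [-0.06  0.93 -0.37]
[470. 443. 280.] [ 0.43  0.87 -0.22]
[538. 307. 247.] [ 0.8   0.53 -0.28]
[507. 140. 168.] [ 0.86  0.09 -0.5 ]
w 0.4374457695742417 t 8.875
```

View pics/s1.png

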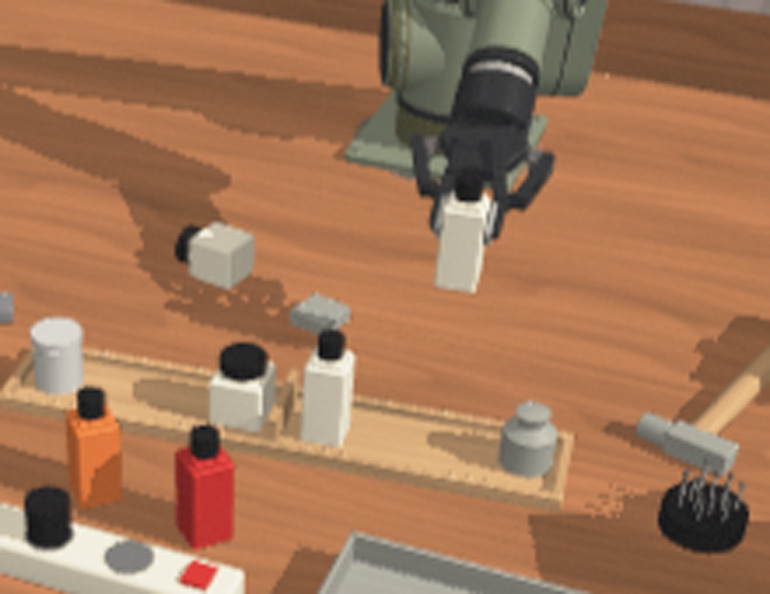

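The bottle is upright in hand at about (463,240), and the gap is free. Setting it down with contact sensing.

```bash
cat >> h.py <<'E'
def lower(n,th=30,sg=-1):
    pg,Rg,pf,Rf=plan(n,th,sg); q=R2q(Rf)
    env.move_linear(pf-60*Xl+90*Z,q,feed=150); env.move_linear(pf+50*Z,feed=150); env.move_linear(pf+12*Z,feed=100); env.sleep(.3)
    f0=np.array(env.read_force())
    c=env.move_linear(pf-10*Z,feed=15,contact_N=4); env.sleep(.2)
    print("contact",c,np.round(env.read_tcp_pos()-pf,1),"F",np.round(f0,1),np.round(env.read_force(),1),env.read_moment(),"w",env.read_gripper_width(),"t",env.read_clock())
E
python3 - <<'E'
from h import *
lower("tall")
p,d=optics.grab_frame("scene"); cv2.imwrite("pics/l1.png",cv2.resize(p[120:260,220:400,::-1],None,fx=4,fy=4,interpolation=2))
E
```

```text
contact True [ 0.2 -0.   3.8] F [-0.4  0.4 -1.1] [0.2 0.1 3.7] [ 0.01487059 -0.16606627  0.01363099] w 0.43847399478162025 t 11.9583
```

View pics/l1.png

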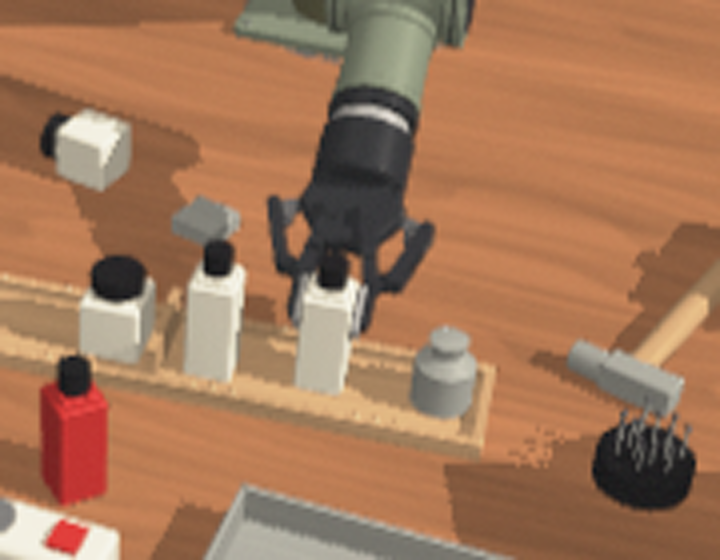

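It made contact about 4 mm above the nominal height. The held bottle at (325,335) seems to lean slightly right in the picture compared with the standing one at (213,325). I'll measure that before letting go.

```bash
cat >> h.py <<'E'
def lean(boxes,fn):
    """boxes in scene pixels: name->(x0,y0,x1,y1); body-axis direction against the projected vertical"""
    p,d=optics.grab_frame("scene"); np.savez("pics/"+fn,p=p,d=d); i=optics.camera_info("scene"); W=cloud(d,i); P=p.astype(int)
    hi=(P.min(2)>110)&(P.max(2)-P.min(2)<60)
    for n,(x0,y0,x1,y1) in boxes.items():
        k=np.zeros(hi.shape,np.uint8); k[y0:y1,x0:x1]=hi[y0:y1,x0:x1]
        _,l,st,_=cv2.connectedComponentsWithStats(k); m=l==1+np.argmax(st[1:,4]); q=W[m]; q=q[np.abs(q-np.median(q,0)).max(1)<80]
        c=np.median(q,0); v,u=np.where(m); r=[(w,u[v==w].min(),u[v==w].max()) for w in np.unique(v)]; r=np.array(r[len(r)//4:-len(r)//8])
        s=[np.polyfit(r[:,0],r[:,j],1)[0] for j in(1,2)]
        Rm=q2R(i["attitude"]).T; pr=lambda X:cv2.projectPoints((Rm@(X-i["position"]))[None],np.zeros(3),np.zeros(3),i["K"],i["distortion"])[0].ravel()
        a,b=pr(c),pr(c+60*Z); print(n,m.sum(),"c",np.round(c,1),"du/dv edges",np.round(s,3),"vertical",round((b-a)[0]/(b-a)[1],3), "y-z fit")
E
python3 - <<'E'
from h import *
# crop offset (220,120), scale 4
f=lambda a,b,c,e:(220+a//4,120+b//4,220+c//4,120+e//4)
lean(dict(stand=f(180,255,252,390),held=f(292,265,362,400)),"lean1.npz")
q=np.load("pics/lean1.npz")["p"]; cv2.imwrite("pics/l2.png",cv2.resize(q[175:225,260:320,::-1],None,fx=12,fy=12,interpolation=2))
print(q2R(env.read_ee_rot()).round(3), plan("tall",30,-1)[3].round(3))
E
```

```text
stand 365 c [662.1  70.   61.6] du/dv edges [-0.074 -0.091] vertical -0.063 y-z fit
held 389 c [643.4 154.2  67.3] du/dv edges [-0.042 -0.228] vertical -0.11 y-z fit
[[ 0.862  0.102 -0.497]
 [ 0.089 -0.995 -0.051]
 [-0.499 -0.    -0.866]] [[ 0.861  0.103 -0.497]
 [ 0.089 -0.995 -0.051]
 [-0.5   -0.    -0.866]]
```

View pics/l2.png

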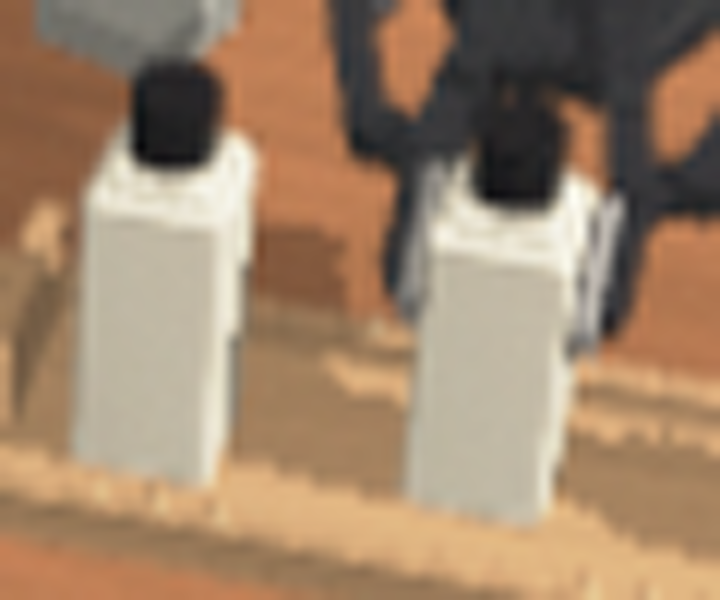

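Enlarged, the front-face left edges run at 0.05 px/px for the standing bottle (78,460→90,200) and 0.08 for the held one (410,500→430,250). The projected verticals are 0.06 and 0.11, so the bottle is upright, and its centre is at x≈624 as planned. Releasing gently.

```bash
cat >> h.py <<'E'
def release(w,th=30):
    p=np.array(env.read_tcp_pos()); print("press",env.move_linear(p-3*Z,feed=8,contact_N=3),np.round(env.read_tcp_pos()-p,1),np.round(env.read_force(),1))
    env.grip(w+.04,20); env.grip(w+.1); env.grip(w+.26); env.sleep(.3)
    M=q2R(env.read_ee_rot()); p=np.array(env.read_tcp_pos()); print("F",np.round(env.read_force(),1))
    env.move_linear(p-80*M[:,0],feed=80); env.move_linear(p-150*M[:,0]+40*Z,feed=200); print("t",env.read_clock())
E
python3 - <<'E'
from h import *
release(.44)
p,d=optics.grab_frame("scene"); cv2.imwrite("pics/r1.png",cv2.resize(p[120:260,220:400,::-1],None,fx=4,fy=4,interpolation=2))
E
```

```text
press True [0.2 0.  0. ] [ 0.3 -0.8  3.4]
F [-0.4  0.1 -0.7]
t 15.0833
```

View pics/r1.png

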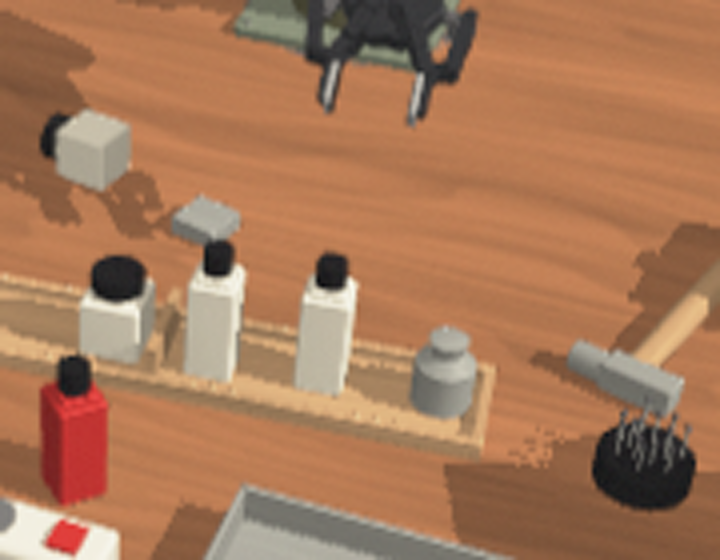

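The bottle stands by itself at (325,330), and its neighbours are undisturbed. Now the jar, going back along the known-safe path.

```bash
python3 - <<'E'
from h import *
q0=np.array(env.read_joints()); q1=np.array([.48,.41,1.75,-.35,1.4,.96])
for k in(.5,1): env.goto_joints(q0+k*(q1-q0)); print(np.round(env.read_tcp_pos()))
grasp("squat")
p,d=optics.grab_frame("scene"); cv2.imwrite("pics/g2.png",cv2.resize(p[90:250,140:340,::-1],None,fx=3.6,fy=3.6,interpolation=2))
E
```

```text
[368. 486. 254.]
[443. 123. 155.]
touch False [ 0.  -0.  -0.1]
width 0.580942492366143 F [ 0.2 -0.8  4.2]
lifted width 0.5810901307354718 F [-0.1  0.7 -2.7] t 22.8833
```

View pics/g2.png

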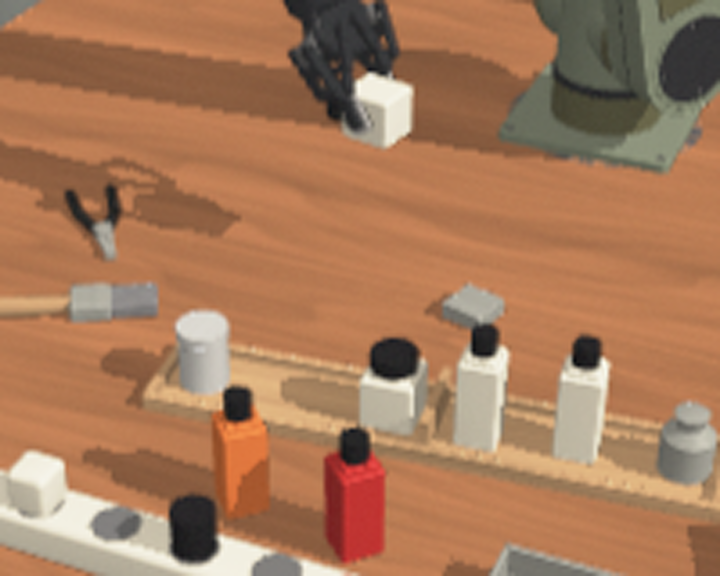

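The jar is held at (385,110) with a width of 49 mm, and the bottle in the lane still stands. Swing with an abort check, then lower.

```bash
sed -i 's/^        print(np.round(p),np.round(a,2))/&\n        if p[2]<105: print("LOW"); return/' h.py; python3 - <<'E'
from h import *
swing("squat",steps=8,up=120)
p,d=optics.grab_frame("scene"); cv2.imwrite("pics/s2.png",cv2.resize(p[80:250,140:340,::-1],None,fx=3.5,fy=3.5,interpolation=2))
E
```

```text
A [ 535.63208284 -117.69667279  146.5       ] [-0.54781578  0.303402    2.48041746  2.30161164  0.78183056 -1.2649487 ]
[442. -83. 165.] [ 0.24  0.58 -0.78]
[477. -53. 175.] [ 0.38  0.62 -0.69]
[508. -38. 185.] [ 0.52  0.61 -0.6 ]
[534. -37. 192.] [ 0.64  0.56 -0.52]
[551. -47. 192.] [ 0.74  0.48 -0.47]
[558. -66. 185.] [ 0.82  0.36 -0.45]
[554. -91. 170.] [ 0.86  0.23 -0.46]
[ 536. -118.  147.] [ 0.86  0.09 -0.5 ]
w 0.5758359885714703 t 27.0667
```

View pics/s2.png

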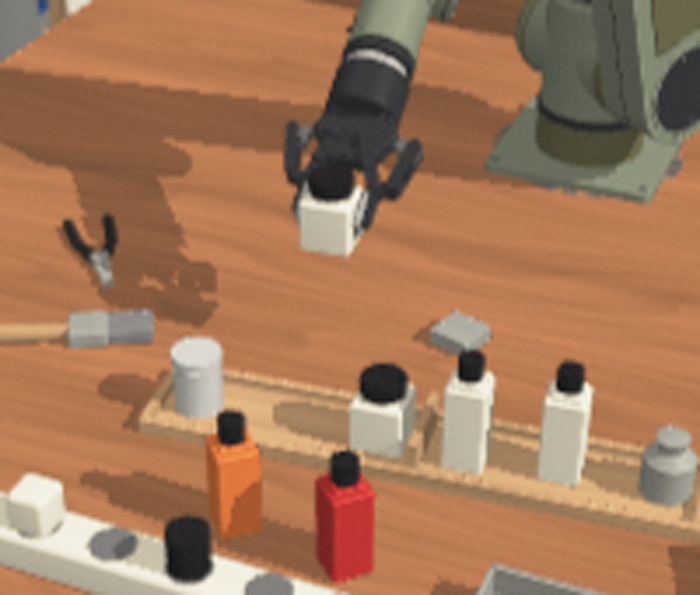

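The jar is upright in hand at (330,220), lid up. Lowering.

```bash
python3 - <<'E'
from h import *
lower("squat")
p,d=optics.grab_frame("scene"); cv2.imwrite("pics/l3.png",cv2.resize(p[150:230,170:290,::-1],None,fx=6,fy=6,interpolation=2))
E
```

```text
contact True [0.2 0.  0.6] F [-0.5 -0.1 -2.1] [0.  0.7 5.1] [-0.11989125 -0.33561988 -0.01547458] w 0.579375313055526 t 30.2917
```

View pics/l3.png

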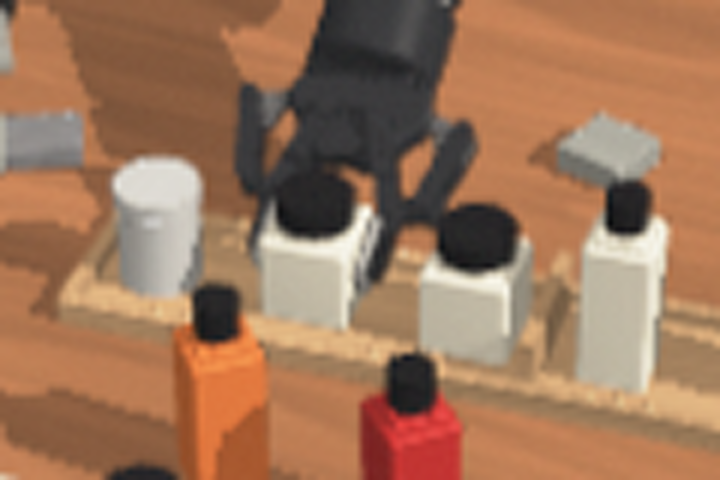

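The jar stands in the right gap at (310,260), clear of the tin and the other jar, and it touched down 0.6 mm from nominal. Releasing, then a final measurement from the top camera.

```bash
python3 - <<'E'
from h import *
release(.58)
f0=np.load("pics/top0.npz")["p"]; p,d=optics.grab_frame("top"); i=optics.camera_info("top")
s,_=optics.grab_frame("scene")
def lane(w): v=w-L0; return np.round([v@Xl,v@Yl],1)
def comp(p,x0,y0,x1,y1,z,n,f):
    P=p.astype(int); m=f(P); k=np.zeros(m.shape,np.uint8); k[int(y0*.64):int(y1*.64),int(x0*.64):int(x1*.64)]=1; v,u=np.where(m&(k>0))
    print(n,len(u),"lane xy",lane(world(np.c_[u,v],i,z=z).mean(0)))
dk=lambda P:P.max(2)<50; gr=lambda P:(P.max(2)-P.min(2)<35)&(P.min(2)>60); tn=lambda P:(P.max(2)-P.min(2)<30)&(P.min(2)>100)
comp(p,300,275,340,315,121,"tall placed cap",dk); comp(p,455,265,500,310,78,"squat placed lid",dk)
for l,q in(("before",f0),("after",p)):
    comp(q,350,270,387,310,121,l+" tallst",dk); comp(q,400,270,440,310,78,l+" sqst",dk); comp(q,245,290,290,335,60,l+" weight",gr); comp(q,505,260,550,302,68,l+" tin",tn)
a=cv2.resize(p[150:310,60:460,::-1],(800,320),interpolation=2); b=cv2.resize(s[140:240,150:400,::-1],(700,280),interpolation=2)
cv2.imwrite("pics/fin.png",np.vstack([a,np.pad(b,((0,0),(0,100),(0,0)))]))
print(env.read_clock())
E
```

```text
press True [ 0.2 -0.   0.1] [-0.3 -0.2  2.8]
F [ 0.2 -0.8 -0.9]
t 33.3667
tall placed cap 45 lane xy [ -2.4 127.1]
squat placed lid 173 lane xy [  -2.1 -128.4]
before tallst 41 lane xy [ 6.4 41.8]
before sqst 176 lane xy [  1.2 -37.7]
before weight 267 lane xy [ -6.7 219.2]
before tin 289 lane xy [   0.4 -216.1]
after tallst 41 lane xy [ 6.4 41.8]
after sqst 171 lane xy [  0.9 -37.9]
after weight 276 lane xy [ -7.  218.3]
after tin 277 lane xy [   0.3 -216.8]
33.4667
```

View pics/fin.png

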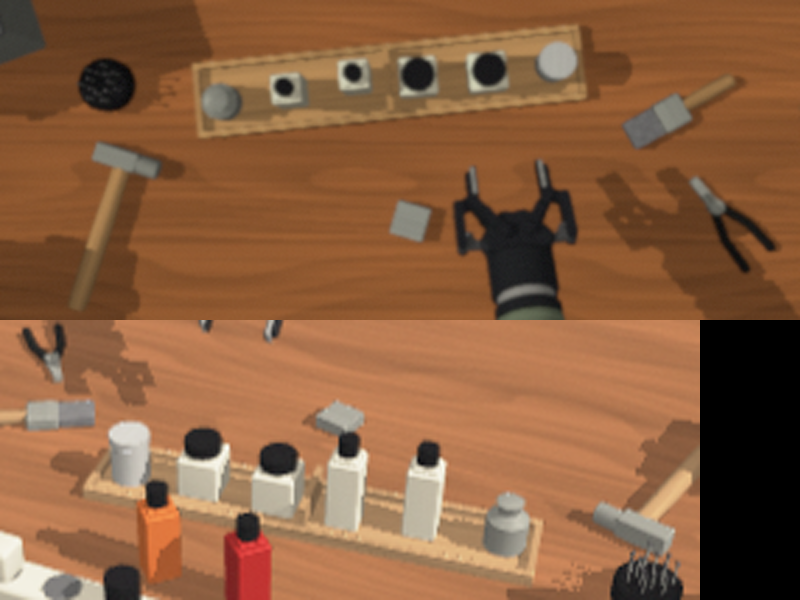

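Both stand upright: the bottle at (287,88) in the left section and the jar at (488,70) in the right one. The gripper is clear of everything.

```bash
python3 -c "
from h import *
env.sleep(.5); env.sign_off()"
```

```text
the job is handed in; nothing more can be done
```

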